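# Park the mended bowl in the free bay of the setting rack

### The job

One bay of the two-bay setting rack already holds a pot. Slide the freshly mended bowl along the table, without lifting or tipping it, into the empty bay, first moving the rack's sliding gate out of the way if it stands across that bay; then slide the gate all the way across in front of the bowl, to its end stop. Leave the pot, the sherds and the jar where they are.

Things in the scene. Friction and masses are not known exactly. Their poses are not given: they have to be found in the camera images.
- bowl: Mended grey pottery bowl with white plaster patches, upright, open on top, 0.3 to 0.6 kg. Round: outer diameter 92 mm at the foot, 112 mm at the rim; 55 mm high, wall 5 mm, inner floor 6 mm above the table, about 84 mm wide inside at that floor. Origin: centre of the underside. Stands loose in front of the rack; push it from outside or drag it with fingers put down inside it.
- pot: Squat dark pot with a narrow mouth, 96 mm diameter, 65 mm high, 0.6 kg, standing near the middle of one bay of the rack (left or right): that bay is taken. Origin: centre of the underside.
- rack: Plywood rack fixed to the table, an E from above: a back wall and three walls towards the robot, all 14 mm thick, 35 mm high; no floor of its own. Origin on the table in the middle of the centre wall; x points into the bays, away from the robot, y to the left. Two bays 145 mm wide (y) and 140 mm deep (x -70 to +70 mm), centred at y = +79.5 and -79.5 mm, open towards the robot.
- bay_left (a point): Centre of the left bay's floor (the table top). The empty bay has only a thin sheet of paper on its floor, no step.
- bay_right (a point): Centre of the right bay's floor, at table height (axes as the rack's).
- gate (a joint): Travel in m of the rack's one sliding gate along rack y: 0 = right end stop, fully across the right bay; 0.159 = left end stop, fully across the left bay; in between it blocks part of both. Stays where left; moves with about 2 N plus 6 N per m/s. A steel bar 145 mm long, 12 mm thick, top 34 mm above the table, centre line at rack x = -80 mm, on a track flush with the table.
- gate_peg (a point): Centre of the top, 80 mm above the table, of the round upright dark steel peg (18 mm diameter, rising 46 mm above the bar) in the middle of the gate; push the peg or the bar's end sideways to move the gate.
- sherd_a: Bystander: grey curved sherd, about 90 x 95 mm, 30 mm high, lying to the left on the table. Origin under its centre.
- sherd_b: Bystander: brown curved sherd, about 90 x 90 mm, 20 mm high, lying to the right. Origin under its centre.
- sherd_c: Bystander: dark curved sherd, about 75 x 80 mm, 25 mm high, lying left of the rack. Origin under its centre.
- jar: Bystander: white plastic jar with a cap, 60 mm diameter, 75 mm high, standing right of the rack. Origin: centre of the underside.
Things that resemble listed ones, but are neither listed nor needed, are in the scene too. Leave any blue or green look-alike of the bowl alone.

How it is judged:
On the way, in this order (a step that is already met when the one before it is completed fails the run):
1. the bowl stands in the bay that the pot does not occupy (((y of pot in the frame of rack below 0 m and x of bowl in the frame of rack between -0.022 and 0.022 m and y of bowl in the frame of rack between 0.0555 and 0.1035 m) or (y of pot in the frame of rack above 0 m and x of bowl in the frame of rack between -0.022 and 0.022 m and y of bowl in the frame of rack between -0.1035 and -0.0555 m))), for 0.2 s.
2. the gate is fully across in front of the bowl (((y of pot in the frame of rack below 0 m and x of bowl in the frame of rack between -0.022 and 0.022 m and y of bowl in the frame of rack between 0.0555 and 0.1035 m and value of joint gate above 0.149 m) or (y of pot in the frame of rack above 0 m and x of bowl in the frame of rack between -0.022 and 0.022 m and y of bowl in the frame of rack between -0.1035 and -0.0555 m and value of joint gate below 0.01 m))), for 0.2 s.
At the end, for the whole second after the job is handed in: The bowl stands upright and at rest on the table wholly inside the bay without the pot (centre within 22 mm of the bay's centre in depth and 24 mm in width), the gate is at rest within 10 mm of its end stop in front of that bay, and the pot is within 20 mm of where it was (((y of pot in the frame of rack below 0 m and x of bowl in the frame of rack between -0.022 and 0.022 m and y of bowl in the frame of rack between 0.0555 and 0.1035 m and value of joint gate above 0.149 m) or (y of pot in the frame of rack above 0 m and x of bowl in the frame of rack between -0.022 and 0.022 m and y of bowl in the frame of rack between -0.1035 and -0.0555 m and value of joint gate below 0.01 m)) and angle between bowl's own z axis and vertical below 0.1 rad and height (world z) of bowl below 0.006 m and linear speed of bowl below 0.02 m/s and velocity of joint gate below 0.02 m/s and distance of pot from where it was at the start of the episode below 0.02 m); the robot touches nothing.
It fails at once if the bowl is lifted more than 15 mm off the table or tipped more than 0.25 rad (height (world z) of bowl above 0.015 m or angle between bowl's own z axis and vertical above 0.25 rad).
It fails at once if the pot is shifted more than 20 mm or tipped over (distance of pot from where it was at the start of the episode above 0.02 m or angle between pot's own z axis and vertical above 0.3 rad).
It fails at once if a sherd or the jar is shifted more than 30 mm (distance of any of sherd_a, sherd_b, sherd_c, jar from where it was at the start of the episode above 0.03 m).
It also fails if it takes over 70 s, if anything falls off the work surface, if the arm or the gripper's body presses on something with over 40 N, if the wrist force passes 120 N, or if a joint passes its speed limit or range.

### The arm

A 6-joint arm with a two-finger parallel gripper is mounted at the origin on the work surface. World frame = base frame: x ahead of the robot, y to its left, z up, the work surface at z = 0. Lengths are in m, angles in rad, forces in N, time in s.
With the tool pointing down it reaches from about 0.375 to 0.9 m from the base axis. Payload 3.1 kg.
Tool frame: the origin (TCP) lies at the centre of the arm's flange, where the gripper is bolted on; the fingertips stand 173 mm ahead of it and the grasp point (between the pads) lies 155 mm ahead of it; z points along the fingers, y is the line along which they close (so a half turn about z gives the same grasp; the last joint's range is limited). The gripper opens to 85 mm and grips with 20 to 120 N. Pads are 22 mm wide; open, the fingers measure 114 mm over their backs; the gripper's body (76 mm by 85 mm) begins 54 mm behind the grasp point. The pads swing forward as they close: fully open they stand 13 mm farther back than shut.
Start: joints at [1.06, 0.527, 1.433, -0, 1.181, -0.178], TCP at [0.204, 0.591, 0.405] pointing down, gripper open.
Joint ranges: [-3.08, 3.08], [-0.75, 2.2], [0.22, 2.44], [-1.43, 4.57], [0, 2.65], [-2.85, 2.85]. Speed limits (rad/s): [2.79, 2.79, 3.14, 3.14, 3.14, 3.14].

### API

Orientations are given as a unit quaternion [x, y, z, w].
In Python, from station import * gives the robot as it stands.
- The arm moves only by the shell command python3 -m jog 'ROWS' [OPENING] [FORCE]. ROWS is a JSON object of lists of equal length, an entry for each row: "linear": the shift along the world's x, y, z in mm, a list of three; "turn": the turn about the world's z in units of 5 degrees (1.0 is 5 degrees). A call has 1 to 12 rows; each row shifts and turns the commanded pose from where the row before left it; what a row does not reach is not made up. A row lasts 1/8 s, in which the tool goes at most 62.5 mm and 10.7 degrees, less where a joint would pass 70% of its speed; a pose out of reach is approached as far as the arm can. A call is refused whole if a number of a shift passes 62.5 or a number of a turn 1, either way. A call with a gripper value outside its range is refused whole. OPENING is the opening, from 0 (shut) to 1 (fully open), set as the call begins (- or left out, the last holds). The fingers move at their own pace and stop on an object; FORCE is the grip in N (left out, the last holds). Time passes only in rows, so rows that do not move let the fingers close. It gives the time, the measured TCP pose, the force, the opening and the grip force at its end, in the units of the state.
- sense(): the state, without advancing time (a new reading comes with each control period).
- snapshot(name): name is "scene" or "top" or "wrist"; returns the picture (384x512x3 uint8, red, green, blue); there is no depth.
- get_calibration(name): a dict with "fx", "fy", "cx", "cy" (pixels), "world_to_cam" (4x4, takes a point from world to camera coordinates). Camera axes: x right, y down, z forward; pixel columns grow to the right and rows downward; lengths in m; the calibration is good to about 2 mm. A picture is of the moment at which its call begins: read the wrist's pose just before it. get_calibration takes no time and is no camera call; for the wrist camera it gives the pose at the moment of the call.
- sign_off(): hands the job in; it is judged then, once.
The state is a dict: "t": time; "q": joint angles; "qd": joint speeds; "tau": joint torques, N m; "tcp_pos": TCP position; "tool_rot": TCP orientation; "force": force on the tool from outside, world axes, zero at the start; "ft_torque": the same for the moment, N m; "finger_gap": opening from 0.0 (shut) to 1.0 (fully open); "gripper_force": force on a finger pad.
Only numpy, scipy, OpenCV 4.12 (cv2) and the standard library are available. Lean on these libraries where they do the work, as an engineer would, in place of code of your own. Each camera call takes 0.05 s, during which the arm holds its last target. There are 200 camera calls.

## Working session

There is one attempt and no reset: what is moved stays moved. The work goes in short steps, Python scripts to look and compute and a shell command to move; the robot and the scene stay as the last step left them, time stands still between calls to the robot, and variables do not carry over. Pictures are saved under pics/ and viewed, at most 10 in all, crops included, and the job is handed in when it is done.

```bash
mkdir -p pics
cat > h.py <<'E'
from station import *
import numpy as np, cv2
def save(cam,fn,crop=None,scale=1.5):
    im=snapshot(cam)[:,:,::-1]
    cv2.imwrite('pics/raw_'+fn,im)
    if crop: im=im[crop[1]:crop[3],crop[0]:crop[2]]
    cv2.imwrite('pics/'+fn,cv2.resize(im,None,fx=scale,fy=scale,interpolation=cv2.INTER_CUBIC))
def P(c,u,v,z):
    T=np.array(c["world_to_cam"]);R=T[:3,:3];o=-R.T@T[:3,3]
    d=R.T@np.array([(u-c["cx"])/c["fx"],(v-c["cy"])/c["fy"],1])
    return o+d*(z-o[2])/d[2]
def pix(c,p):
    T=np.array(c["world_to_cam"]);q=T[:3,:3]@p+T[:3,3]
    return np.array([c["fx"]*q[0]/q[2]+c["cx"],c["fy"]*q[1]/q[2]+c["cy"]])
E
python3 - <<'E'
from h import *
save('top','top1.png');save('scene','scene1.png')
for n in('top','scene'):print(get_calibration(n))
print(sense())
E
```

```text
{'fx': 425.14343679610795, 'fy': 425.14343679610795, 'cx': 259.00757015045986, 'cy': 186.35228343785124, 'world_to_cam': array([[ 0.01520558, -0.99986091,  0.00685156, -0.00656413],
       [-0.99706725, -0.0156764 , -0.0749076 ,  0.507949  ],
       [ 0.07500459, -0.00569245, -0.99716694,  1.24913663],
       [ 0.        ,  0.        ,  0.        ,  1.        ]])}
{'fx': 444.3807077759826, 'fy': 444.3807077759826, 'cx': 258.9769117413283, 'cy': 194.58679822303372, 'world_to_cam': array([[ 0.33242061,  0.94312603, -0.00313564, -0.17766841],
       [ 0.65794073, -0.23428177, -0.71569969, -0.28708896],
       [-0.67572963,  0.23585026, -0.69840112,  1.40565706],
       [ 0.        ,  0.        ,  0.        ,  1.        ]])}
{'t': 0.1, 'q': array([ 1.06050427e+00,  5.28418785e-01,  1.43377272e+00, -1.57207519e-05,
        1.18142273e+00, -1.78503548e-01]), 'qd': array([ 0.00024546, -0.00417426, -0.00216433,  0.00038416, -0.00084207,
       -0.00061978]), 'tau': array([-1.23712921e-04, -4.43303096e+01, -1.78585643e+01, -2.09415452e-04,
        3.95742696e-03, -1.09428797e-05]), 'tcp_pos': array([0.20340827, 0.59065045, 0.40380359]), 'tool_rot': array([ 1.65131338e-01,  9.86271068e-01, -9.53890559e-04, -3.34431141e-04]), 'force': array([ 0.31426528, -0.64612644, -0.49507437]), 'ft_torque': array([-0.00570584,  0.00328797,  0.0107037 ]), 'gripper_force': 0.0, 'finger_gap': 0.9999367632723171}
```

View pics/top1.png

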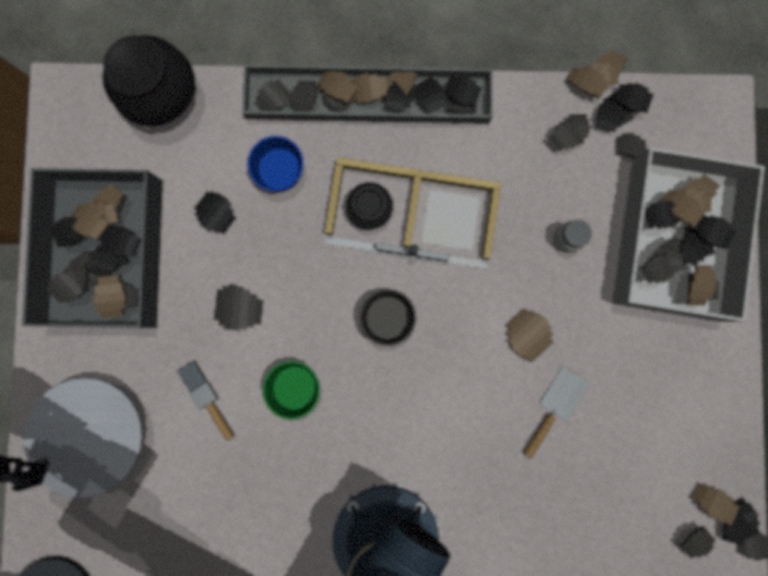

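View pics/scene1.png

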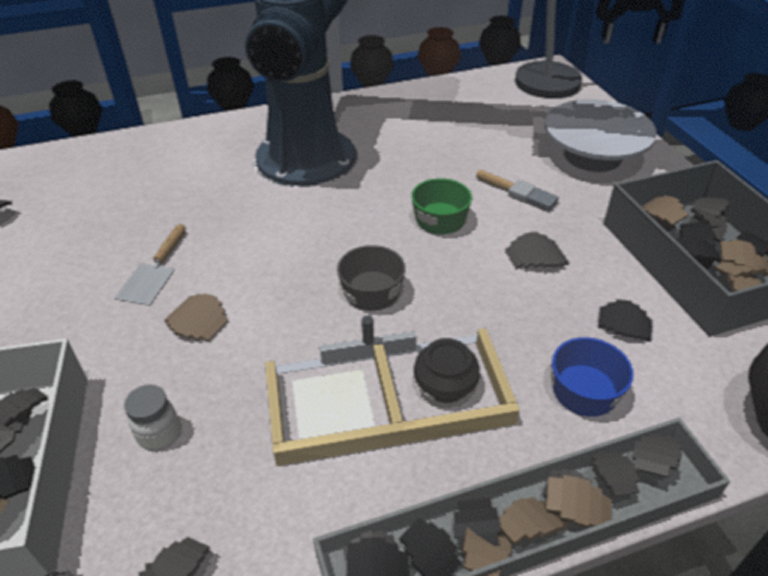

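The top view (1.5x) shows three bowls: grey (388,317), blue (276,164) and green (291,389). I choose the grey one. The pot is at (369,205) in the left bay, so the right bay, with the paper at (452,220), is empty. The gate peg at (412,250) stands about mid-travel. Next is one close crop to check and measure.

Run:
```python
import cv2
im=cv2.imread('pics/raw_top1.png')[98:238,208:346]
cv2.imwrite('pics/crop1.png',cv2.resize(im,None,fx=4.2,fy=4.2,interpolation=cv2.INTER_CUBIC))
```

```text
(no output)
```

View pics/crop1.png

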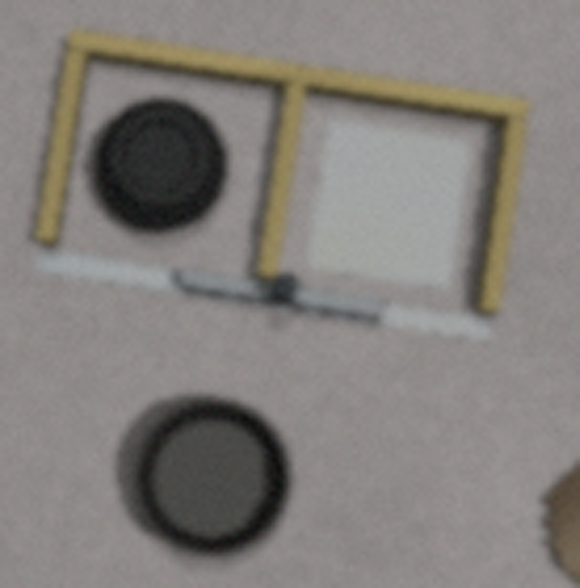

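The crop confirms the choice: a plain grey bowl with its rim centre at about (214,476), the pot in the left bay, the paper in the right bay, and the gate peg near (284,286).

```bash
cat > fit.py <<'E'
from h import *
from scipy.optimize import least_squares
c=get_calibration('top')
w=lambda u,v,z:P(c,208+(u+.5)/4.2-.5,98+(v+.5)/4.2-.5,z)
m=np.array([(84,166),(84,-166),(-70,159),(-70,-159),(-70,0)])/1000
p=np.array([w(*a,.035)[:2] for a in [(70,33),(527,102),(46,243),(488,312),(267,276)]])
R=lambda t:np.array([[np.cos(t),-np.sin(t)],[np.sin(t),np.cos(t)]])
s=least_squares(lambda q:(m@R(q[2]).T+q[:2]-p).ravel(),[.6,0,0])
x,y,t=s.x
toR=lambda a:R(t).T@(np.array(a)[:2]-[x,y])
toW=lambda a:R(t)@np.array(a)+[x,y]
E
python3 - <<'E'
from fit import *
print(s.x,np.degrees(t),'res',s.fun.reshape(-1,2)*1000)
b=w(214,476,.055)
print('bowl',b,toR(b),'pot',toR(w(157,163,.06)))
print('peg',w(284,286,.08),toR(w(284,286,.08)),'barends',toR(w(174,277,.034)),toR(w(382,317,.034)))
print('bayR',toW([0,-.0795]))
for n in[(-.08,.0795),(-.08,-.0795),(-.16,-.0795)]:print(n,toW(n))
E
```

```text
[ 0.64335736 -0.04286667 -0.13696002] -7.847231024446604 res [[ 1.88819894  1.36026668]
 [ 0.8743038  -2.11347704]
 [-0.81868784  1.7607727 ]
 [-0.32274731 -1.31213002]
 [-1.6210676   0.30456768]]
bowl [0.43408714 0.00167207 0.055     ] [-0.21339151  0.01554954] pot [-0.00533473  0.08747763]
peg [ 0.56312083 -0.04372375  0.08      ] [-0.07936815 -0.01180393] barends [-0.07891255  0.06457246] [-0.08460925 -0.08446615]
bayR [ 0.63250305 -0.12162221]
(-0.08, 0.0795) [0.57496083 0.04681144]
(-0.08, -0.0795) [ 0.5532522  -0.11069963]
(-0.16, -0.0795) [ 0.47400135 -0.09977705]
```

Rack yaw is -7.8°, with residuals of about 2 mm. The bowl is at rack (-213,+16) mm and the gate travel is about 0.07, so it partly blocks the right bay. First I'll straddle the peg and slide the gate left.

```bash
python3 -m jog '{"linear":[[23,-40,0],[23,-40,0],[23,-40,0],[23,-40,0],[23,-40,0],[23,-40,0],[23,-40,0],[23,-40,0]],"turn":[0.55,0.55,0.55,0.55,0,0,0,0]}' 0.6 20
python3 -m jog '{"linear":[[22,-39,-10],[22,-39,-10],[22,-39,-10],[22,-39,-10],[22,-39,-10],[22,-40,-10],[22,-40,-10],[22,-40,-10],[0,0,0],[0,0,0]],"turn":[0,0,0,0,0,0,0,0,0,0]}'
python3 - <<'E'
from fit import *
s=sense();print(s['t'],s['tcp_pos'],s['tool_rot'],s['finger_gap'])
from scipy.spatial.transform import Rotation as Q
yy=Q.from_quat(s['tool_rot']).as_matrix()
print('tool y deg off rack y',np.degrees(np.arctan2(*(R(t).T@yy[:2,1])[::-1])), yy[:,2], toR(s['tcp_pos']))
save('wrist','wr1.png')
cw=get_calibration('wrist');print('pred peg',pix(cw,np.array([.563,-.0437,.08])),'bowl rim',pix(cw,np.array([.434,.0017,.055])))
for a in[(-.07,-.159),(-.07,0),(-.07,.159)]:print(pix(cw,np.array([*toW(a),.035])))
E
```

```text
t: 1.1
tcp_pos: [0.388, 0.2695, 0.4045]
tool_rot: [0.07, 0.998, -0.0, -0.0]
force: [-0.0, -0.7, -0.4]
finger_gap: 0.598
gripper_force: 0.0
t: 2.35
tcp_pos: [0.5629, -0.0438, 0.3242]
tool_rot: [0.07, 0.998, 0.0, -0.001]
force: [-0.6, 0.0, -0.5]
finger_gap: 0.6
gripper_force: 0.0
2.35 [ 0.56293734 -0.04382966  0.32424584] [ 7.01362723e-02  9.97536791e-01  4.03347123e-04 -1.04480528e-03] 0.6004434759878303
tool y deg off rack y 89.80355703222031 [-2.02788488e-03  9.51264685e-04 -9.99997491e-01] [-0.07953546 -0.01193389]
pred peg [257.70626448 206.490945  ] bowl rim [298.81835722   2.42832101]
[ 86.66183168 198.30891044]
[271.29955956 197.80557338]
[455.90878678 197.30231401]
```

View pics/wr1.png

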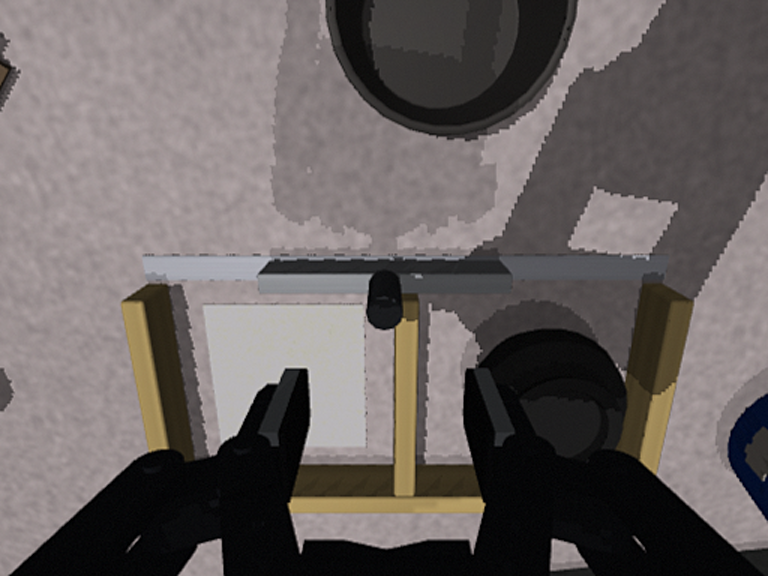

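The view shows the peg top at (384,312) at 1.5x, against a predicted (387,310), and the rack wall ends also match to 2 mm. Next: descend, close on the peg, and slide 92 mm along rack +y.

```bash
python3 -m jog '{"linear":[[0,0,-26],[0,0,-26],[0,0,-26],[0,0,-26],[0,0,0]],"turn":[0,0,0,0,0]}'
python3 -m jog '{"linear":[[0,0,0],[0,0,0],[0,0,0],[0,0,0]],"turn":[0,0,0,0]}' 0.1 20
python3 -m jog '{"linear":[[1.2,9,0],[1.2,9,0],[1.2,9,0],[1.2,9,0],[1.2,9,0],[1.2,9,0],[1.2,9,0],[1.2,9,0],[1.2,9,0],[1.3,9,0],[0,0,0],[0,0,0]],"turn":[0,0,0,0,0,0,0,0,0,0,0,0]}'
```

```text
t: 3.02
tcp_pos: [0.5623, -0.0425, 0.2195]
tool_rot: [0.069, 0.998, 0.001, -0.002]
force: [-0.6, -0.2, 0.5]
finger_gap: 0.598
gripper_force: 0.0
t: 3.52
tcp_pos: [0.5639, -0.044, 0.2221]
tool_rot: [0.07, 0.998, -0.0, 0.001]
force: [-0.8, 2.1, 6.8]
finger_gap: 0.204
gripper_force: 21.6
t: 5.03
tcp_pos: [0.5764, 0.0462, 0.2221]
tool_rot: [0.07, 0.998, 0.0, 0.002]
force: [0.7, 2.0, 5.2]
finger_gap: 0.208
gripper_force: 21.5
```

```bash
python3 -m jog '{"linear":[[0.3,2,0],[0.3,2,0],[0,0,0],[0,0,0]],"turn":[0,0,0,0]}'
```

```text
t: 5.52
tcp_pos: [0.5768, 0.0476, 0.2221]
tool_rot: [0.069, 0.998, -0.002, 0.001]
force: [-1.9, -9.0, 6.6]
finger_gap: 0.201
gripper_force: 21.8
```

At the left end stop (-9 N). Release, rise, and go over the bowl.

```bash
python3 -m jog '{"linear":[[0,0,0],[0,0,0],[0,0,20],[0,0,30],[0,0,30],[-28.6,-9,0],[-28.6,-9,0],[-28.6,-9,0],[-28.6,-9,0],[-28.6,-10,0],[0,0,0],[0,0,0]],"turn":[0,0,0,0,0,0,0,0,0,0,0,0]}' 0.35
python3 - <<'E'
from fit import *
save('wrist','wr2.png');s=sense();print(s['tcp_pos'],s['finger_gap'])
E
```

```text
t: 7.02
tcp_pos: [0.4343, 0.0039, 0.3009]
tool_rot: [0.07, 0.998, -0.0, 0.001]
force: [-0.5, -0.5, -0.1]
finger_gap: 0.35
gripper_force: 0.0
[0.43456357 0.00393004 0.30088996] 0.35116880207280554
```

View pics/wr2.png

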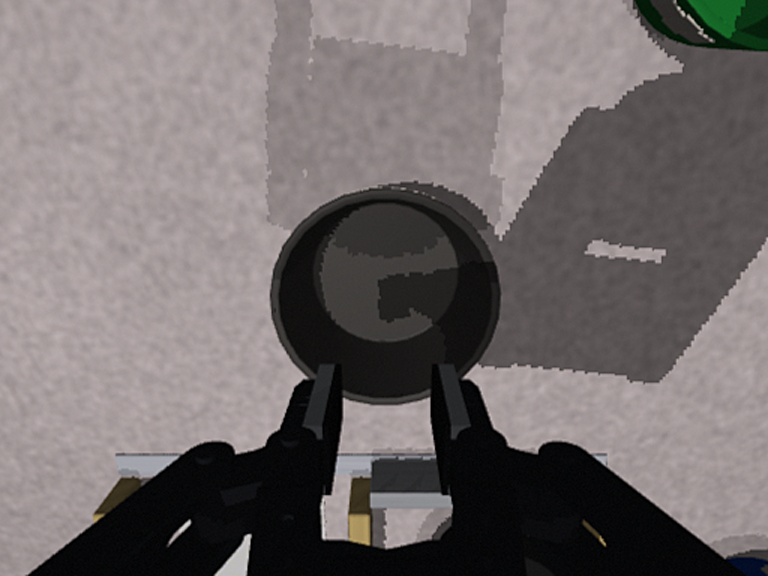

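The picture shows the bowl's rim, 272–500 by 188–404 with its centre near (386,296), between the fingers. The gate is now clear to the left.

```bash
python3 - <<'E'
from fit import *
cw=get_calibration('wrist');b=P(cw,386/1.5,296/1.5,.055);print(b,toR(b),toR(sense()['tcp_pos']))
E
python3 -m jog '{"linear":[[0,0,-25],[0,0,-25],[0,0,-25],[0,0,-20],[0,0,-15],[0,0,0]],"turn":[0,0,0,0,0,0]}'
```

```text
[0.42933946 0.00382944 0.055     ] [-0.21838928  0.01703849] [-0.21322783  0.0178514 ]
t: 7.82
tcp_pos: [0.4341, 0.0041, 0.1896]
tool_rot: [0.07, 0.998, 0.0, -0.0]
force: [-1.0, -0.4, 0.1]
finger_gap: 0.35
gripper_force: 0.0
```

```bash
python3 -m jog '{"linear":[[-1.5,-11,0],[-1.5,-11,0],[-1.5,-11,0],[-1.5,-11,0],[-1.5,-11,0],[-1.5,-11,0],[-1.5,-11,0],[-1.5,-11,0],[-1.5,-11,0],[-1,-7,0],[-0.5,-3,0],[0,0,0]],"turn":[0,0,0,0,0,0,0,0,0,0,0,0]}'
python3 -m jog '{"linear":[[1,6.5,0],[1,6.5,0],[8,-1.1,0],[8,-1.1,0],[8,-1.1,0],[8,-1.1,0],[8,-1.1,0],[8,-1.1,0],[8,-1.1,0],[8,-1.1,0],[0,0,0],[0,0,0]],"turn":[0,0,0,0,0,0,0,0,0,0,0,0]}'
python3 - <<'E'
from fit import *
print(toR(sense()['tcp_pos']))
save('top','top2.png',(190,90,360,260),3.5)
save('wrist','wr3.png')
E
```

```text
t: 9.32
tcp_pos: [0.4184, -0.1055, 0.1905]
tool_rot: [0.07, 0.998, -0.0, 0.0]
force: [0.6, -1.1, 0.1]
finger_gap: 0.351
gripper_force: 0.0
t: 10.82
tcp_pos: [0.4847, -0.1011, 0.1908]
tool_rot: [0.07, 0.998, -0.0, 0.001]
force: [0.8, -0.5, -0.1]
finger_gap: 0.352
gripper_force: 0.0
[-0.1491993  -0.07935036]
```

View pics/wr3.png

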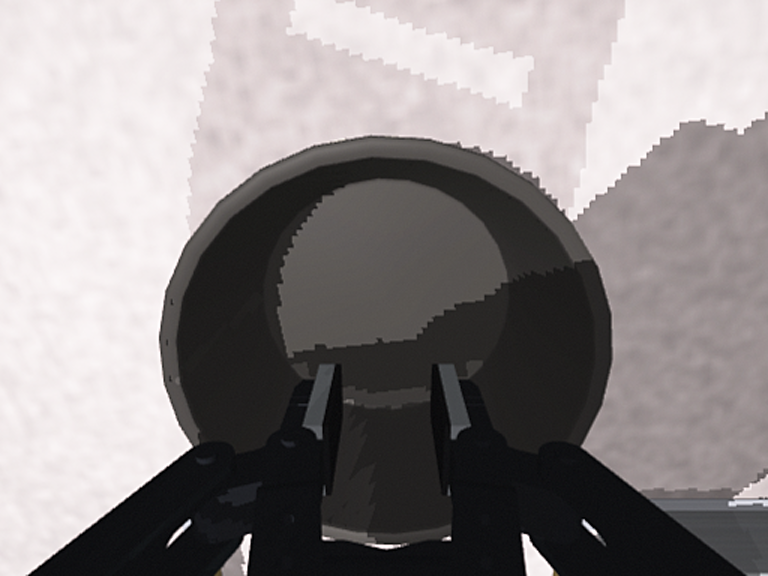

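The rim spans 160–611 by 135–543, centred near (386,339), with the fingers against the far inner wall. The bowl is following and is centred sideways.

```bash
python3 - <<'E'
from fit import *
cw=get_calibration('wrist');b=P(cw,386/1.5,339/1.5,.055);print(toR(b),toR(sense()['tcp_pos']))
E
python3 -m jog '{"linear":[[10,-1.4,0],[10,-1.4,0],[10,-1.4,0],[10,-1.4,0],[10,-1.4,0],[10,-1.4,0],[10,-1.4,0],[10,-1.4,0],[10,-1.4,0],[10,-1.4,0],[0,0,0],[0,0,0]],"turn":[0,0,0,0,0,0,0,0,0,0,0,0]}'
python3 - <<'E'
from fit import *
save('wrist','wr4.png')
cw=get_calibration('wrist');print(toR(sense()['tcp_pos']));np.save('cw4.npy',cw,allow_pickle=True)
E
```

```text
[-0.18356395 -0.08010676] [-0.14952501 -0.07929335]
t: 12.42
tcp_pos: [0.5846, -0.115, 0.1909]
tool_rot: [0.07, 0.998, -0.0, 0.001]
force: [0.8, -0.3, -0.9]
finger_gap: 0.35
gripper_force: 0.0
[-0.0486099  -0.07947137]
```

View pics/wr4.png

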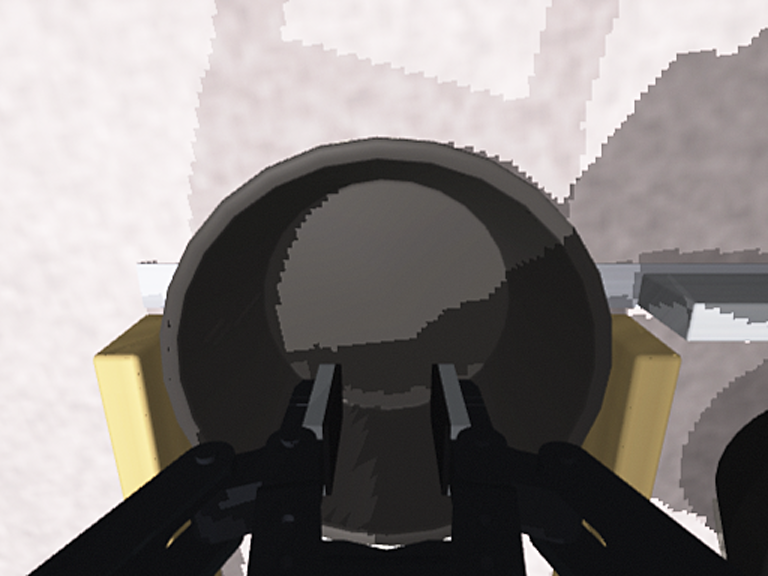

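The bowl is symmetric between the yellow walls (rim 162–611 across, top row 137, bottom row about 543). I'll work out its depth from the rim's near and far edges.

Run:
```python
from fit import *
cw=get_calibration('wrist')
a,b=[toR(P(cw,386/1.5,v/1.5,.055)) for v in(137,543)];print(a,b,(a+b)/2)
l,r=[toR(P(cw,u/1.5,335/1.5,.055)) for u in(162,611)];print(l,r)
for q in[(-.07,-.152),(-.07,-.007)]:print(pix(cw,np.array([*toW(q),.035]))*1.5)
```

```text
[-0.12899282 -0.0801474 ] [-0.01907411 -0.08047293] [-0.07403347 -0.08031016]
[-0.08381072 -0.13409869] [-0.08346596 -0.02620969]
[138.01735434 350.20354086]
[639.78551766 348.74778749]
```

```bash
python3 -m jog '{"linear":[[9.9,-1.4,0],[9.9,-1.4,0],[9.9,-1.4,0],[9.9,-1.4,0],[9.9,-1.4,0],[9.9,-1.4,0],[8,-1.1,0],[4,-0.6,0],[2,-0.3,0],[0,0,0],[0,0,0]],"turn":[0,0,0,0,0,0,0,0,0,0,0]}'
python3 - <<'E'
from fit import *
save('wrist','wr5.png');print(toR(sense()['tcp_pos']))
E
```

```text
t: 13.85
tcp_pos: [0.6577, -0.1253, 0.1908]
tool_rot: [0.07, 0.998, -0.0, 0.0]
force: [-1.1, 0.7, -0.4]
finger_gap: 0.352
gripper_force: 0.4
[ 0.025404   -0.07971008]
```

View pics/wr5.png

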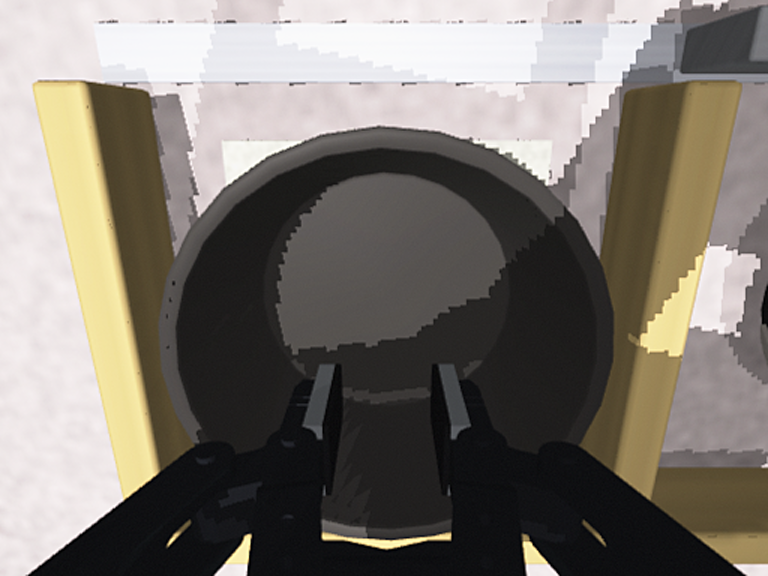

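The bowl is in the right bay: rim 162–612, its front edge at row 127, behind the walls' front ends at row 82. Next I'll free the fingers and go back to the peg.

```bash
python3 -m jog '{"linear":[[-8,1,0],[0,0,0],[0,0,25],[0,0,35],[0,0,35],[0,0,35],[0,0,0]],"turn":[0,0,0,0,0,0,0]}'
python3 -m jog '{"linear":[[-12,29,0],[-12,29,0],[-12,29,0],[-12,29,0],[-12,28,0],[-12.5,28,0],[0,0,0],[0,0,0]],"turn":[0,0,0,0,0,0,0,0]}' 0.6
python3 - <<'E'
from fit import *
save('wrist','wr6.png');save('top','top6.png',(190,70,360,230),3.5)
print(sense()['tcp_pos'],toR(sense()['tcp_pos']),pix(get_calibration('wrist'),np.array([.5768,.0476,.08]))*1.5)
E
```

```text
t: 14.78
tcp_pos: [0.6508, -0.1247, 0.3245]
tool_rot: [0.07, 0.998, -0.001, 0.004]
force: [-0.9, 0.2, -0.2]
finger_gap: 0.355
gripper_force: 0.0
t: 15.78
tcp_pos: [0.5774, 0.0473, 0.3202]
tool_rot: [0.07, 0.998, -0.0, 0.0]
force: [-0.2, 0.7, -0.9]
finger_gap: 0.604
gripper_force: 0.0
[0.57770615 0.04675805 0.3204216 ] [-0.0772731   0.07982194] [389.34713095 309.14272456]
```

View pics/wr6.png

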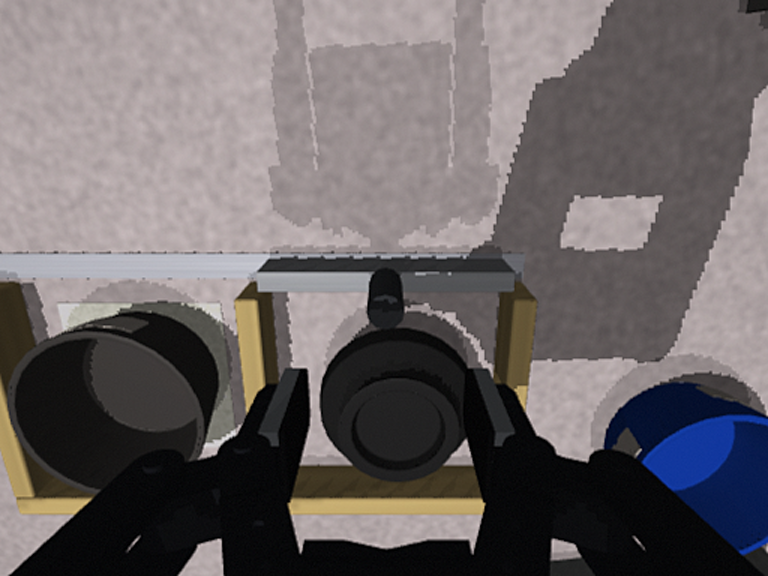

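The bowl stands in the right bay and the peg is at (386,312), between the fingers. I'll check the bowl's position from its rim (about 14–217 by 330–490) and descend.

```bash
python3 - <<'E'
from fit import *
cw=get_calibration('wrist');b=np.array([*toW([-.002,-.08]),.055])
print(toR(P(cw,114/1.5,409/1.5,.055)))
for d in[(.056,0),(-.056,0),(0,.056),(0,-.056)]:print(pix(cw,b+[*d,0])*1.5)
E
python3 -m jog '{"linear":[[-1.5,0,-24],[-1,0,-24],[0,0,-24],[0,0,-22],[0,0,0]],"turn":[0,0,0,0,0]}'
python3 -m jog '{"linear":[[0,0,0],[0,0,0],[0,0,0],[0,0,0]],"turn":[0,0,0,0]}' 0.1 20
```

```text
[-0.00853536 -0.07538293]
[138.12533422 497.15162173]
[ 73.78597667 329.71364557]
[203.4921192 406.9767177]
[ 14.40104288 430.66700026]
t: 16.5
tcp_pos: [0.5744, 0.0468, 0.2251]
tool_rot: [0.071, 0.998, 0.0, -0.002]
force: [-0.1, 0.4, 0.7]
finger_gap: 0.603
gripper_force: 0.0
t: 17.0
tcp_pos: [0.5752, 0.0472, 0.2278]
tool_rot: [0.07, 0.998, -0.0, 0.001]
force: [-0.3, -4.4, 6.0]
finger_gap: 0.201
gripper_force: 21.3
```

```bash
python3 -m jog '{"linear":[[-1.8,-13,0],[-1.8,-13,0],[-1.8,-13,0],[-1.8,-13,0],[-1.8,-13,0],[-1.8,-13,0],[-1.8,-13,0],[-1.8,-13,0],[-1.8,-13,0],[-1.8,-13,0],[-1.8,-13,0],[-1.8,-13,0]],"turn":[0,0,0,0,0,0,0,0,0,0,0,0]}'
python3 -m jog '{"linear":[[0,-1.5,0],[-0.3,-2,0],[0,0,0],[0,0,0]],"turn":[0,0,0,0]}'
```

```text
t: 18.5
tcp_pos: [0.5533, -0.1082, 0.2278]
tool_rot: [0.07, 0.998, 0.001, 0.001]
force: [-0.3, 2.5, 8.2]
finger_gap: 0.2
gripper_force: 21.6
t: 19.0
tcp_pos: [0.553, -0.1109, 0.2278]
tool_rot: [0.07, 0.998, 0.001, 0.001]
force: [0.1, 4.2, 7.9]
finger_gap: 0.201
gripper_force: 21.7
```

That is about 159 mm of travel, with contact starting at the stop. Release, lift clear, and look from above.

```bash
python3 -m jog '{"linear":[[0,0,0],[0,0,0],[0,0,25],[0,0,35],[0,0,35],[-20,45,10],[-20,45,10],[-20,45,10],[-20,45,10],[-20,45,0],[-20,45,0],[0,0,0]],"turn":[0,0,0,0,0,0,0,0,0,0,0,0]}' 0.5
python3 -m jog '{"linear":[[-10,45,0],[-10,45,0],[0,0,0],[0,0,0]],"turn":[0,0,0,0]}'
python3 - <<'E'
from fit import *
save('top','top7.png',(208,98,346,238),4.2)
E
```

```text
t: 20.5
tcp_pos: [0.4306, 0.1603, 0.3614]
tool_rot: [0.067, 0.998, 0.0, -0.001]
force: [0.5, -0.1, -0.3]
finger_gap: 0.498
gripper_force: 0.0
t: 21.0
tcp_pos: [0.4132, 0.2475, 0.3615]
tool_rot: [0.07, 0.998, -0.0, -0.0]
force: [0.3, -1.4, 0.6]
finger_gap: 0.499
gripper_force: 0.0
```

View pics/top7.png

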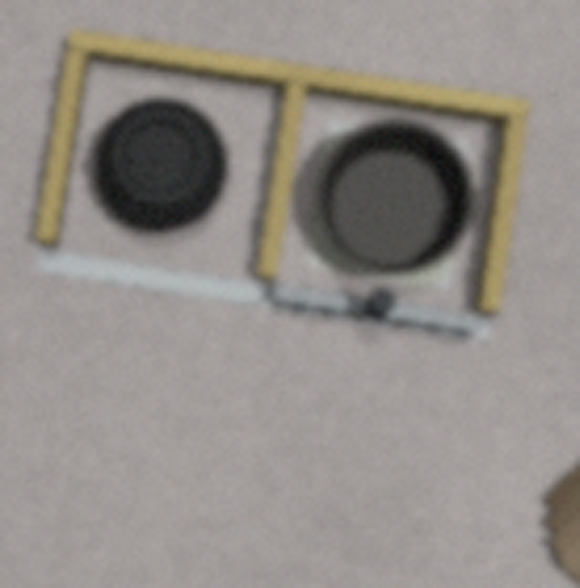

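The pot has not moved (157,163). The bowl's rim centre is near (396,198), the peg top near (380,302), and the bar spans 272–474.

Run:
```python
from fit import *
print(toR(w(396,198,.055)),'peg',toR(w(380,302,.08)),'ends',toR(w(272,293,.034)),toR(w(474,327,.034)))
```

```text
[-0.00331933 -0.0803128 ] peg [-0.08024214 -0.07781986] ends [-0.07960348 -0.00537951] [-0.08174094 -0.14953685]
```

```bash
python3 -c "
from station import *
print(sign_off())"
```

```text
the job is handed in; nothing more can be done
None
```

I slid the bowl into the empty right bay, about 3 mm from its centre, then closed the gate across it to within about 2 mm of its end stop; the pot did not move, and I handed the job in at about 21 s (no verdict was returned).

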